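# Check the kitchen appliances for stray current with a tester

## Task

Take the pen-shaped tester that hangs in the rack's fork and, keeping it roughly upright, gently touch its metal tip for about half a second onto the brass test screw on top of the hot plate, then likewise onto the brass test screw on the lid of the rice cooker. Then hang the tester back in the fork, resting on its collar, and let go. Do not push aside the mug or the dipping dish that stand in front of the fork.

Things in the scene. Friction and masses are not known exactly. Their poses are not given: they have to be found in the camera images.
- tester: Pen-shaped voltage tester, 190 mm long, about 90 g, loose, hanging upright, tip down. Origin at the tip (its very end); z runs up along the tester. Thin steel shaft 8 mm across with a round tip from 0 to 100 mm; black collar 42 mm across from 100 to 106 mm; round dark grey handle 24 mm across from 106 to 186 mm; small steel cap to 190 mm. It is round, so its yaw does not matter.
- tester_grip (a point): A good point to grip: on the tester's axis in the middle of the handle, 152 mm above the tip.
- tester_collar (a point): Centre of the underside of the tester's collar, 100 mm above the tip.
- rack: Beige plastic dish rack, fixed, rails 84 mm high; a noodle bowl, a ladle and a rice paddle lie low in it. On its front (-x, towards the robot) stands a level fork, top 135 mm high. Origin on the table right under the middle of the fork's slot, z up; the rack's tray reaches from 35 to 255 mm from here towards +x and 180 mm to either side.
- rack_slot (a point): Middle of the slot between the fork's two prongs, level with their top faces (135 mm over the table), axes as the rack's. The slot is 20 mm wide (y), runs 35 mm from here towards +x to its closed end and 35 mm towards -x to its open end; each prong is 18 mm wide and 10 mm thick. The tester's shaft passes through the slot and its collar rests on both prongs, its tip then 35 mm above the table.
- hotplate: White electric hot plate, a box of 240 mm (x) by 200 mm (y), deck 70 mm high, with a dark round heating plate 150 mm across, top at 82 mm, centred 30 mm towards -x. Fixed. Origin at the centre of its underside, z up.
- hotplate_point (a point): Centre of the top of the hot plate's test screw: a rigid, flat round brass head 28 mm across and 10 mm high on a black washer, on the deck 85 mm from the hot plate's centre towards its +x (the side away from the robot). Its top is 80 mm above the table.
- cooker: Small round rice cooker, 180 mm across, fixed, with a flat aluminium lid whose top is 110 mm high and a black lid knob 38 mm across, top at 136 mm, 10 mm from the centre towards -x. Two black side handles. Origin at the centre of its underside, z up.
- cooker_point (a point): Centre of the top of the rice cooker's test screw: the same kind of rigid brass head, 28 mm across and 10 mm high, on the lid 60 mm from the cooker's centre towards its +x. Its top is 120 mm above the table.
- mug: White mug, 76 mm across without its handle, 85 mm tall, standing loose between the two appliances. Leave alone. Origin at the centre of its underside.
- dish: Small blue dipping dish, 84 mm across, 26 mm high, standing loose in front of the fork. Leave alone. Origin at the centre of its underside.
There are look-alikes about, which are no part of the job. Leave any blue look-alike of the cooker alone.

How it is judged:
On the way, in this order (a step that is already met when the one before it is completed fails the run):
1. the held, roughly upright tester's tip touches the brass screw head on the hot plate (contact force between tester and hotplate above 0.3 N and distance between tester and hotplate_point below 0.016 m and contact force between the fingers and tester above 1 N and angle between tester's own z axis and vertical below 0.5 rad), for 0.4 s.
2. the held, roughly upright tester's tip touches the brass screw head on the rice cooker (contact force between tester and cooker above 0.3 N and distance between tester and cooker_point below 0.016 m and contact force between the fingers and tester above 1 N and angle between tester's own z axis and vertical below 0.5 rad), for 0.4 s.
At the end, for the whole second after the job is handed in: The tester hangs at rest and upright (within 0.15 rad) in the rack's fork, the underside of its collar resting on the prongs: within 6 mm of their top in height and within 35 mm of the slot's middle horizontally (horizontal distance between tester_collar and rack_slot below 0.035 m and z of tester_collar in the frame of rack_slot between -0.006 and 0.006 m and angle between tester's own z axis and vertical below 0.15 rad and linear speed of tester below 0.03 m/s); the robot touches nothing.
It fails at once if the mug or the dipping dish is shifted more than 30 mm (distance of any of mug, dish from where it was at the start of the episode above 0.03 m).
It fails at once if the tester is pressed on an appliance with more than 40 N (contact force between tester and hotplate above 40 N or contact force between tester and cooker above 40 N).
It also fails if it takes over 58 s, if anything falls off the work surface, if the arm or the gripper's body presses on something with over 40 N, if the wrist force passes 120 N, or if a joint passes its speed limit or range.

## Robot

A 6-joint arm with a two-finger parallel gripper is mounted at the origin on the work surface. World frame = base frame: x ahead of the robot, y to its left, z up, the work surface at z = 0. Lengths are in m, angles in rad, forces in N, time in s.
With the tool pointing down it reaches from about 0.425 to 0.95 m from the base axis. Payload 3.5 kg.
Tool frame: the origin (TCP) lies between the finger pads; the fingertips stand 14 mm ahead of it and the grasp point (between the pads) lies 5 mm behind it; z points along the fingers, y is the line along which they close (so a half turn about z gives the same grasp; the last joint's range is limited). The gripper opens to 85 mm and grips with 20 to 120 N. Pads are 22 mm wide; open, the fingers measure 114 mm over their backs; the gripper's body (76 mm by 85 mm) begins 54 mm behind the grasp point. The pads swing forward as they close: fully open they stand 13 mm farther back than shut.
Start: joints at [-1.346, 0.286, 1.577, -0, 1.279, -0.15], TCP at [0.247, -0.628, 0.222] pointing down, gripper open.
Joint ranges: [-2.77, 2.77], [-0.9, 2.22], [0.21, 2.48], [-1.53, 4.67], [0.24, 2.81], [-2.84, 2.84]. Speed limits (rad/s): [2.79, 2.79, 3.14, 3.14, 3.14, 3.14].

## Interface

Orientations are given as a unit quaternion [x, y, z, w].
In Python, from plant import * gives the robot as it stands.
- The arm moves only by the tool step_arm, never from a script. Its argument "commands" is a list of rows, each an object of numbers: "gripper": the gripper's target within -1 to 1 (shut at 1, half-way at 0, fully open at -1); "x", "y", "z": the shift along the tool's x, y, z in mm; "spin": the turn about the tool's z in degrees. A call has exactly 10 rows; each row shifts and turns the commanded pose from where the row before left it, along the tool's axes as they then stand; what a row does not reach is not made up. A row lasts 1/10 s, in which the tool goes at most 50 mm and 8.59 degrees, less where a joint would pass 70% of its speed; a pose out of reach is approached as far as the arm can. A call with a gripper value outside its range is refused whole. The fingers move at their own pace and stop on an object; "force" is the grip in N (left out, the last holds). Time passes only in rows, so rows that do not move let the fingers close, or fill a call up. It gives the time, the measured TCP pose, the force, the opening and the grip force at its end, in the units of the state.
- get_state(): the state, without advancing time (a new reading comes with each control period).
- read_camera(name): name is "scene" or "top"; returns a dict with "color" (480x640x3 uint8, red, green, blue), "z_map" (480x640 float32, m along the optical axis (not along the pixel's ray), 0 where there is no reading), "fx", "fy", "cx", "cy" (pixels), "distortion" ([k1, k2, p1, p2, k3] as OpenCV has them; the pictures are not rectified), "eye" and "attitude" of the camera in the world. Camera axes: x right, y up, looking along -z (the intrinsics and any distortion apply to the point x, -y, -z); pixel columns grow to the right and rows downward; lengths in m; the calibration is good to about 2 mm. A picture is of the moment at which its call begins.
- sign_off(): hands the job in; it is judged then, once.
The state is a dict: "time": time; "qpos": joint angles; "dq": joint speeds; "joint_efforts": joint torques, N m; "eef_pos": TCP position; "tcp_rot": TCP orientation; "contact_force": force on the tool from outside, world axes, zero at the start; "wrist_torque": the same for the moment, N m; "opening": opening from 0.0 (shut) to 1.0 (fully open); "finger_force": force on a finger pad.
Only numpy, scipy, OpenCV 4.12 (cv2) and the standard library are available. Lean on these libraries where they do the work, as an engineer would, in place of code of your own. Each camera call takes 0.05 s, during which the arm holds its last target. There are 200 camera calls.

## Working session

There is one attempt and no reset: what is moved stays moved. The work goes in short steps, Python scripts to look and compute and a tool call to move; the robot and the scene stay as the last step left them, time stands still between calls to the robot, and variables do not carry over. Pictures are saved under pics/ and viewed, at most 10 in all, crops included, and the job is handed in when it is done.

Besides the shell and the picture viewer there is one more tool, called after "Emit:" by a JSON object that holds its "op" and its "data", one argument or row to a line. step_arm: Moves the arm, as the interface text tells. Its arguments: {"type":"object","properties":{"commands":{"type":"array"},"force":{"type":"number"}},"required":["commands"]}

```bash
mkdir -p pics
cat > h.py <<'E'
from plant import *
import numpy as np, cv2
from scipy.spatial.transform import Rotation as R
def cam(n):
    c=read_camera(n); np.savez('%s.npz'%n,**{k:np.array(v) for k,v in c.items()}); return c
def load(n): return dict(np.load('%s.npz'%n))
def cloud(c):
    K=np.array([[c['fx'],0,c['cx']],[0,c['fy'],c['cy']],[0,0,1]],float)
    v,u=np.mgrid[0:480,0:640]
    p=cv2.undistortPoints(np.stack([u,v],-1).reshape(-1,1,2).astype(float),K,np.array(c['distortion'],float)).reshape(480,640,2)
    z=c['z_map']; P=np.stack([p[...,0]*z,-p[...,1]*z,-z],-1)
    a=np.array(c['attitude']); r=R.from_quat(a).as_matrix() if a.size==4 else a.reshape(3,3)
    W=P@r.T+np.array(c['eye']); W[z==0]=np.nan; return W
E
python3 - <<'E'
from h import *
for n in("scene","top"):
    c=cam(n); cv2.imwrite(f'pics/{n}0.png',c['color'][...,::-1]); print(n,c['eye'],c['attitude'],c['fx'],c['distortion'])
print(get_state())
E
```

```text
scene [0.81412715 0.62283752 0.98129173] [0.086531   0.33894452 0.90170146 0.25409342] 534.2834060582196 [-0.12440172  0.          0.          0.          0.        ]
top [0.21833925 0.00292688 1.43235605] [-0.06284153  0.05310945  0.70927342 -0.70011538] 570.3390324766791 [-0.00232674  0.          0.          0.          0.        ]
{'time': 0.1, 'qpos': array([-1.34598581e+00,  2.87122769e-01,  1.57803212e+00, -6.42895481e-06,
        1.27859895e+00, -1.50019040e-01]), 'dq': array([ 0.00119841, -0.00284225, -0.0044961 , -0.00166567, -0.00098319,
       -0.00016044]), 'joint_efforts': array([ 5.66399194e-04, -4.07293618e+01, -2.93698776e+01, -1.56824181e-04,
        3.39373830e-03, -6.50589385e-06]), 'eef_pos': array([ 0.24700275, -0.62752473,  0.22115423]), 'tcp_rot': array([ 9.82488448e-01,  1.86320374e-01, -4.34753016e-05, -1.07972440e-03]), 'contact_force': array([-0.01601134,  0.38271496,  0.8294893 ]), 'wrist_torque': array([-0.0509661 , -0.05489679,  0.00795885]), 'finger_force': 0.0, 'opening': 1.0004277536746875}
```

View pics/scene0.png

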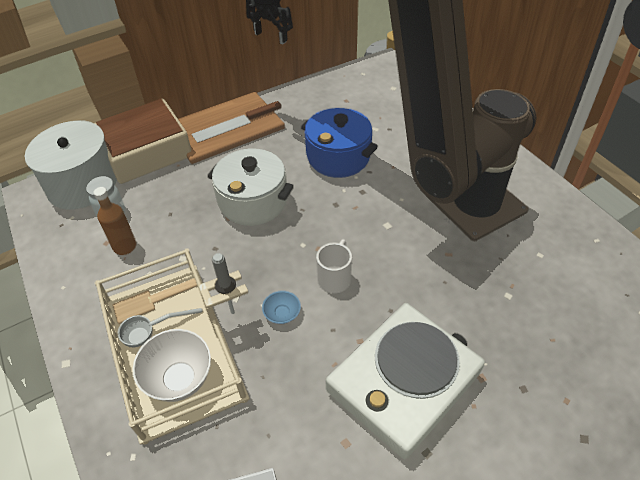

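View pics/top0.png

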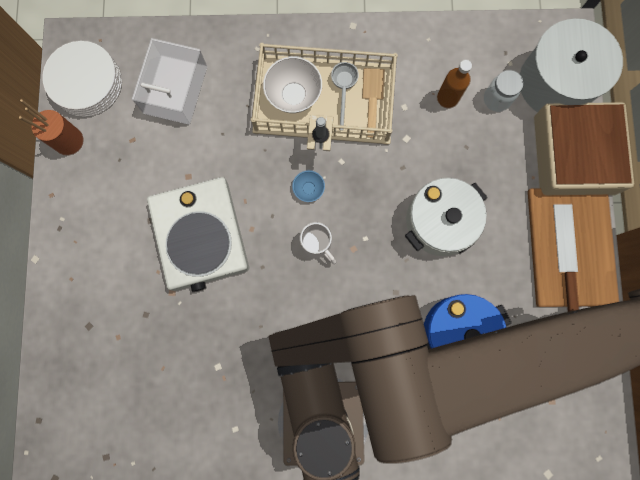

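The scene view shows the tester in the fork (cap at 218,257), the hot-plate screw (377,399), the cooker screw (236,187), the mug (334,265) and the dish (282,308). In the top view these are the tester (321,128), hot-plate screw (188,199), cooker screw (433,193), dish (308,187) and mug (316,238).

Run:
```python
from h import *
T={}
for n,pts in (("scene",dict(cap=(218,257),hp=(377,399),ck=(236,187),mug=(334,250),dish=(282,308))),("top",dict(cap=(321,122),hp=(188,199),ck=(433,193),mug=(316,238),dish=(308,187)))):
    c=load(n);W=cloud(c);hsv=cv2.cvtColor(c['color'],cv2.COLOR_RGB2HSV)
    for k,(u,v) in pts.items():
        s=np.s_[v-14:v+15,u-14:u+15]; w=W[s].reshape(-1,3);h=hsv[s].reshape(-1,3).astype(int)
        if k in('hp','ck'):
            zt=.08 if k=='hp' else .12
            m=(h[:,0]>10)&(h[:,0]<30)&(h[:,1]>90)&(abs(w[:,2]-zt)<.006)
            print(n,k,m.sum(),w[m].mean(0).round(4),((w[m].min(0)+w[m].max(0))/2).round(4))
        elif k=='cap':
            s=np.s_[v-45:v+55,u-45:u+45];w=W[s].reshape(-1,3)
            for lo,hi in((.142,.16),(.16,.205),(.205,.218),(.218,.24)):
                m=(w[:,2]>lo)&(w[:,2]<hi)
                q=w[m];print(n,lo,m.sum(),np.median(q,0).round(4) if len(q) else '',q.min(0).round(3) if len(q) else '',q.max(0).round(3) if len(q) else '')
            m=abs(w[:,2]-.135)<.004;q=w[m];print(n,'prong',m.sum(),q.min(0),q.max(0))
            vv,uu=np.where((abs(W[...,2]-.135)<.004)[s]); 
        else:
            s=np.s_[v-35:v+36,u-35:u+36];w=W[s].reshape(-1,3)
            m=(w[:,2]>.06)&(w[:,2]<.1) if k=='mug' else (w[:,2]>.015)&(w[:,2]<.04)
            q=w[m];print(n,k,m.sum(),q.min(0).round(3),q.max(0).round(3))
# prong crop picture with world xy map of scene
c=load('scene');im=cv2.resize(c['color'][235:325,180:300,::-1],None,fx=6,fy=6,interpolation=cv2.INTER_CUBIC);cv2.imwrite('pics/fork.png',im)
W=cloud(c)
m=abs(W[...,2]-.135)<.005;m[:, :170]=0;m[:,300:]=0;m[:235]=0;m[330:]=0
q=W[m]
np.savetxt('prong.txt',q,fmt='%.4f')
g=np.histogram2d(q[:,0],q[:,1],bins=[np.arange(.6,.8,.008),np.arange(-.08,.08,.005)])[0].astype(int)
for i,r in enumerate(g): print(round(.6+.008*i,3),''.join('%2d'%min(x,99) for x in r))
```

```text
scene 0.142 140 [0.6814 0.0068 0.1443] [ 0.659 -0.018  0.142] [0.699 0.02  0.16 ]
scene 0.16 179 [0.6812 0.0073 0.1827] [ 0.668 -0.007  0.16 ] [0.691 0.012 0.205]
scene 0.205 63 [0.6805 0.0076 0.2114] [ 0.667 -0.005  0.205] [0.691 0.012 0.218]
scene 0.218 108 [0.6804 0.002  0.2235] [ 0.668 -0.01   0.218] [0.691 0.01  0.228]
scene prong 614 [ 0.64109359 -0.03072236  0.13105184] [0.72887564 0.03172847 0.13889668]
scene hp 183 [0.5425 0.3273 0.0802] [0.5418 0.3263 0.0796]
scene ck 93 [ 0.5366 -0.2638  0.1195] [ 0.5365 -0.2638  0.1197]
scene mug 621 [ 0.388 -0.027  0.06 ] [0.477 0.054 0.089]
scene dish 514 [ 0.541 -0.01   0.015] [0.623 0.071 0.032]
top 0.142 66 [ 0.668  -0.0037  0.1442] [ 0.657 -0.023  0.142] [0.724 0.025 0.159]
top 0.16 68 [ 0.6681 -0.0038  0.1829] [ 0.664 -0.013  0.16 ] [0.675 0.008 0.204]
top 0.205 26 [ 0.6686 -0.0016  0.2138] [ 0.666 -0.013  0.205] [0.688 0.007 0.218]
top 0.218 79 [ 0.6773 -0.0038  0.2234] [ 0.664 -0.013  0.218] [0.689 0.007 0.232]
top prong 405 [ 0.63932195 -0.03083791  0.13100673] [0.72859462 0.02965859 0.13895247]
top hp 100 [0.5412 0.3251 0.0799]
[... 1216 characters left out ...]
 0 0 0 0 0 0
0.72  0 0 0 0 0 0 0 0 0 0 7 4 5 7 7 8 8 910 9 9 4 0 0 0 0 0 0 0 0 0
0.728  0 0 0 0 0 0 0 0 0 0 0 0 0 0 0 0 0 0 0 1 3 0 0 0 0 0 0 0 0 0 0
0.736  0 0 0 0 0 0 0 0 0 0 0 0 0 0 0 0 0 0 0 0 0 0 0 0 0 0 0 0 0 0 0
0.744  0 0 0 0 0 0 0 0 0 0 0 0 0 0 0 0 0 0 0 0 0 0 0 0 0 0 0 0 0 0 0
0.752  0 0 0 0 0 0 0 0 0 0 0 0 0 0 0 0 0 0 0 0 0 0 0 0 0 0 0 0 0 0 0
0.76  0 0 0 0 0 0 0 0 0 0 0 0 0 0 0 0 0 0 0 0 0 0 0 0 0 0 0 0 0 0 0
0.768  0 0 0 0 0 0 0 0 0 0 0 0 0 0 0 0 0 0 0 0 0 0 0 0 0 0 0 0 0 0 0
0.776  0 0 0 0 0 0 0 0 0 0 0 0 0 0 0 0 0 0 0 0 0 0 0 0 0 0 0 0 0 0 0
0.784  0 0 0 0 0 0 0 0 0 0 0 0 0 0 0 0 0 0 0 0 0 0 0 0 0 0 0 0 0 0 0
0.792  0 0 0 0 0 0 0 0 0 0 0 0 0 0 0 0 0 0 0 0 0 0 0 0 0 0 0 0 0 0 0
```

View pics/fork.png

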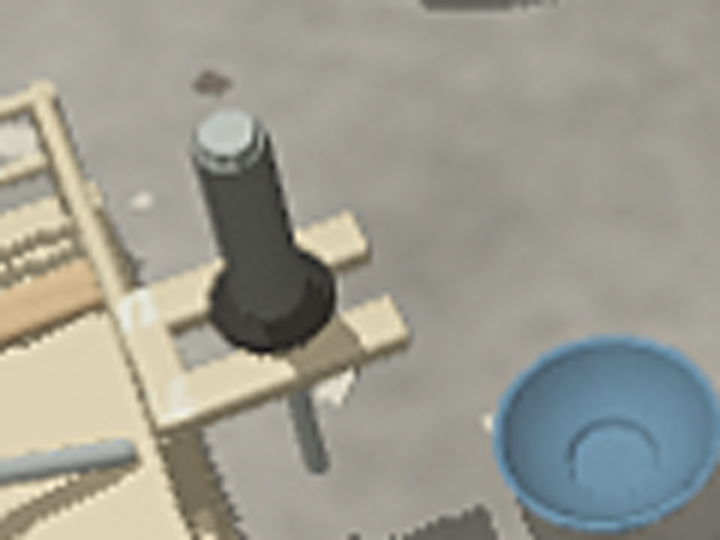

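The fork and tester read clearly: axis about (0.678, -0.001), slot about along x, dish well in front. The screws are at (0.5415, 0.326, 0.08) and (0.536, -0.265, 0.12). First I raise the arm, square the tool to the world axes and start across.

Emit:
{"op": "step_arm", "data": {
  "commands": [
    {"gripper": -1, "spin": 7.16, "z": -27},
    {"gripper": -1, "spin": 7.16, "z": -27},
    {"gripper": -1, "spin": 7.16, "z": -27},
    {"gripper": -1, "x": 27, "y": -39},
    {"gripper": -1, "x": 27, "y": -39},
    {"gripper": -1, "x": 27, "y": -39},
    {"gripper": -1, "x": 27, "y": -39},
    {"gripper": -1, "x": 27, "y": -39},
    {"gripper": -1, "x": 27, "y": -39},
    {"gripper": -1, "x": 27, "y": -39}
  ],
  "force": 60
}}

```text
invalid input
```

Emit:
{"op": "step_arm", "data": {
  "commands": [
    {"gripper": -1, "x": 0, "y": 0, "z": -27, "spin": 7.16},
    {"gripper": -1, "x": 0, "y": 0, "z": -27, "spin": 7.16},
    {"gripper": -1, "x": 0, "y": 0, "z": -27, "spin": 7.16},
    {"gripper": -1, "x": 27, "y": -39, "z": 0, "spin": 0},
    {"gripper": -1, "x": 27, "y": -39, "z": 0, "spin": 0},
    {"gripper": -1, "x": 27, "y": -39, "z": 0, "spin": 0},
    {"gripper": -1, "x": 27, "y": -39, "z": 0, "spin": 0},
    {"gripper": -1, "x": 27, "y": -39, "z": 0, "spin": 0},
    {"gripper": -1, "x": 27, "y": -39, "z": 0, "spin": 0},
    {"gripper": -1, "x": 27, "y": -39, "z": 0, "spin": 0}
  ],
  "force": 60
}}

```text
time: 1.1
eef_pos: [0.4367, -0.3532, 0.3029]
tcp_rot: [1.0, -0.0, -0.0, -0.0]
contact_force: [0.4, -0.8, 0.4]
opening: 1.0
finger_force: 0.0
```

Emit:
{"op": "step_arm", "data": {
  "commands": [
    {"gripper": -1, "x": 27, "y": -39, "z": 0, "spin": 0},
    {"gripper": -1, "x": 27, "y": -39, "z": 0, "spin": 0},
    {"gripper": -1, "x": 27, "y": -39, "z": 0, "spin": 0},
    {"gripper": -1, "x": 27, "y": -39, "z": 0, "spin": 0},
    {"gripper": -1, "x": 27, "y": -39, "z": 0, "spin": 0},
    {"gripper": -1, "x": 27, "y": -39, "z": 0, "spin": 0},
    {"gripper": -1, "x": 27, "y": -39, "z": 0, "spin": 0},
    {"gripper": -1, "x": 27, "y": -39, "z": 0, "spin": 0},
    {"gripper": -1, "x": 26, "y": -39, "z": 0, "spin": 0},
    {"gripper": -1, "x": 0, "y": 0, "z": 0, "spin": 0}
  ]
}}

```text
time: 2.1
eef_pos: [0.6796, 0.0009, 0.3017]
tcp_rot: [1.0, 0.003, -0.001, -0.001]
contact_force: [-0.4, 0.1, -0.3]
opening: 0.999
finger_force: 0.0
```

Run:
```python
from h import *
print(get_state()['eef_pos'])
c=cam('scene');cv2.imwrite('pics/s1.png',cv2.resize(c['color'][170:330,140:340,::-1],None,fx=3.7,fy=3.7,interpolation=cv2.INTER_CUBIC))
W=cloud(c)[235:330,170:300].reshape(-1,3)
for lo,hi in((.15,.165),(.165,.18),(.18,.2)):
    q=W[(W[:,2]>lo)&(W[:,2]<hi)&(abs(W[:,0]-.68)<.03)&(abs(W[:,1])<.025)];print(len(q),q.min(0) if len(q) else '',q.max(0) if len(q) else '')
    if len(q)>10: # fit circle radius .012 from visible side
        from scipy.optimize import least_squares
        print(least_squares(lambda p:np.hypot(q[:,0]-p[0],q[:,1]-p[1])-.012,[.678,0],loss='soft_l1',f_scale=.002).x)
```

```text
[0.67960018 0.00092178 0.30174176]
57 [ 0.66818218 -0.00225596  0.15054025] [0.69063898 0.01095408 0.16489633]
[ 0.67811116 -0.00286881]
60 [ 0.66778962 -0.00486479  0.16515774] [0.69055398 0.01073276 0.17957546]
[ 0.67815077 -0.00279664]
80 [ 0.66784073 -0.00394226  0.18009834] [0.69065872 0.01181137 0.19994442]
[ 0.67835239 -0.00226439]
```

View pics/s1.png

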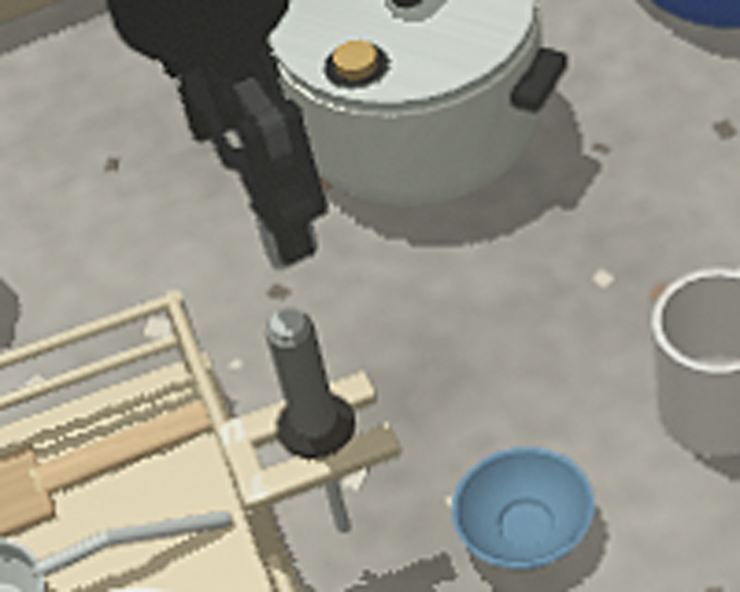

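The gripper (fingers at 290,250 in the crop) hangs above the tester (cap 288,325), with nothing in its way. I centre it, go down and close.

Emit:
{"op": "step_arm", "data": {
  "commands": [
    {"gripper": -1, "x": -1, "y": 3, "z": 20, "spin": 0},
    {"gripper": -1, "x": 0, "y": 0, "z": 25, "spin": 0},
    {"gripper": -1, "x": 0, "y": 0, "z": 25, "spin": 0},
    {"gripper": -1, "x": 0, "y": 0, "z": 25, "spin": 0},
    {"gripper": -1, "x": 0, "y": 0, "z": 25, "spin": 0},
    {"gripper": -1, "x": 0, "y": 0, "z": 0, "spin": 0},
    {"gripper": -1, "x": 0, "y": 0, "z": 0, "spin": 0},
    {"gripper": 1, "x": 0, "y": 0, "z": 0, "spin": 0},
    {"gripper": 1, "x": 0, "y": 0, "z": 0, "spin": 0},
    {"gripper": 1, "x": 0, "y": 0, "z": 0, "spin": 0}
  ],
  "force": 50
}}

```text
time: 3.15
eef_pos: [0.6779, -0.0073, 0.1852]
tcp_rot: [1.0, -0.0, 0.001, 0.0]
contact_force: [-0.5, 0.0, 0.3]
opening: 0.512
finger_force: 0.0
```

Emit:
{"op": "step_arm", "data": {
  "commands": [
    {"gripper": 1, "x": 0, "y": 0, "z": 0, "spin": 0},
    {"gripper": 1, "x": 0, "y": 0, "z": 0, "spin": 0},
    {"gripper": 1, "x": 0, "y": 0, "z": 0, "spin": 0},
    {"gripper": 1, "x": 0, "y": 0, "z": 0, "spin": 0},
    {"gripper": 1, "x": 0, "y": 0, "z": 0, "spin": 0},
    {"gripper": 1, "x": 0, "y": 0, "z": 0, "spin": 0},
    {"gripper": 1, "x": 0, "y": 0, "z": 0, "spin": 0},
    {"gripper": 1, "x": 0, "y": 0, "z": 0, "spin": 0},
    {"gripper": 1, "x": 0, "y": 0, "z": 0, "spin": 0},
    {"gripper": 1, "x": 0, "y": 0, "z": 0, "spin": 0}
  ],
  "force": 50
}}

```text
time: 4.15
eef_pos: [0.6775, -0.0071, 0.1841]
tcp_rot: [1.0, -0.0, 0.001, -0.0]
contact_force: [0.3, 1.0, 4.1]
opening: 0.263
finger_force: 49.0
```

Gripped. Lifting straight up.

Emit:
{"op": "step_arm", "data": {
  "commands": [
    {"gripper": 1, "x": 0, "y": -2, "z": -5, "spin": 0},
    {"gripper": 1, "x": 0, "y": -2, "z": -10, "spin": 0},
    {"gripper": 1, "x": 0, "y": 0, "z": -20, "spin": 0},
    {"gripper": 1, "x": 0, "y": 0, "z": -20, "spin": 0},
    {"gripper": 1, "x": 0, "y": 0, "z": -20, "spin": 0},
    {"gripper": 1, "x": 0, "y": 0, "z": -20, "spin": 0},
    {"gripper": 1, "x": 0, "y": 0, "z": -20, "spin": 0},
    {"gripper": 1, "x": 0, "y": 0, "z": -20, "spin": 0},
    {"gripper": 1, "x": 0, "y": 0, "z": 0, "spin": 0},
    {"gripper": 1, "x": 0, "y": 0, "z": 0, "spin": 0}
  ]
}}

```text
time: 5.15
eef_pos: [0.677, -0.0031, 0.318]
tcp_rot: [1.0, 0.0, -0.0, 0.0]
contact_force: [1.2, -0.6, -2.2]
opening: 0.268
finger_force: 48.8
```

Run:
```python
from h import *
s=get_state();print(s['eef_pos'],s['contact_force'],s['finger_force'],s['opening'])
c=cam('scene');cv2.imwrite('pics/s2.png',cv2.resize(c['color'][150:330,140:340,::-1],None,fx=3.3,fy=3.3,interpolation=cv2.INTER_CUBIC))
W=cloud(c)[150:330,150:340].reshape(-1,3)
e=s['eef_pos']
for lo,hi in((.165,.19),(.19,.22),(.22,.25),(.252,.262),(.265,.285)):
    q=W[(W[:,2]>lo)&(W[:,2]<hi)&(np.hypot(*(W[:,:2]-e[:2]).T)<.03)]
    print(lo,len(q),np.median(q,0).round(4) if len(q) else '',q.min(0).round(4) if len(q) else '',q.max(0).round(4) if len(q) else '')
```

```text
[ 0.6770261  -0.00305064  0.31802058] [ 1.21558372 -0.57591017 -2.15669077] 48.79592478275299 0.26793854873616735
0.165 23 [0.6783 0.0053 0.1793] [0.6746 0.0018 0.1724] [0.6818 0.0072 0.1899]
0.19 45 [0.6792 0.006  0.2067] [0.6749 0.002  0.1912] [0.6826 0.0086 0.2194]
0.22 49 [0.6794 0.005  0.2333] [0.675  0.0017 0.2202] [0.6829 0.0074 0.2477]
0.252 0   
0.265 260 [0.682  0.0104 0.2755] [ 0.6578 -0.016   0.2683] [0.6998 0.0223 0.2846]
```

View pics/s2.png

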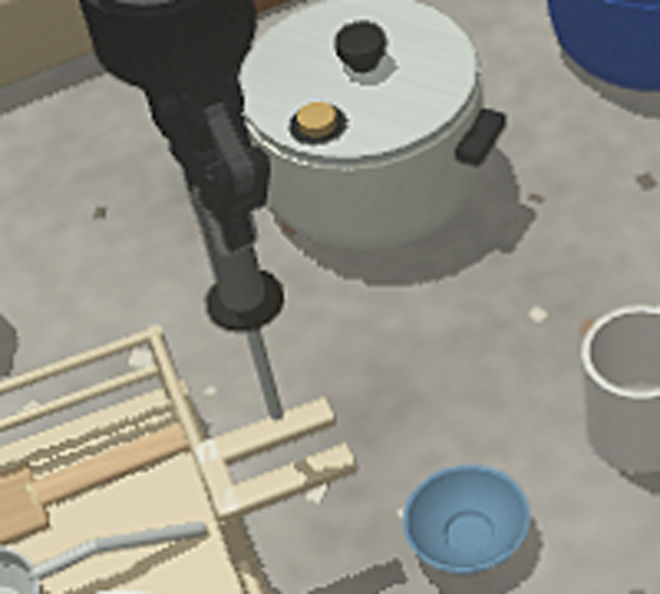

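The tester hangs upright in the grip with its tip (278,415 in the crop) clear of the prongs. Now over to the hot-plate screw.

Emit:
{"op": "step_arm", "data": {
  "commands": [
    {"gripper": 1, "x": -10, "y": -22, "z": 0, "spin": 0},
    {"gripper": 1, "x": -15, "y": -36, "z": 0, "spin": 0},
    {"gripper": 1, "x": -15, "y": -36, "z": 0, "spin": 0},
    {"gripper": 1, "x": -15, "y": -36, "z": 0, "spin": 0},
    {"gripper": 1, "x": -15, "y": -36, "z": 0, "spin": 0},
    {"gripper": 1, "x": -15, "y": -36, "z": 0, "spin": 0},
    {"gripper": 1, "x": -15, "y": -36, "z": 0, "spin": 0},
    {"gripper": 1, "x": -15, "y": -36, "z": 0, "spin": 0},
    {"gripper": 1, "x": -15, "y": -36, "z": 0, "spin": 0},
    {"gripper": 1, "x": -6, "y": -16, "z": 0, "spin": 0}
  ]
}}

```text
time: 6.2
eef_pos: [0.5389, 0.3253, 0.3161]
tcp_rot: [1.0, 0.001, -0.002, 0.0]
contact_force: [-0.4, 0.0, -1.7]
opening: 0.264
finger_force: 48.9
```

Emit:
{"op": "step_arm", "data": {
  "commands": [
    {"gripper": 1, "x": 0, "y": 0, "z": 20, "spin": 0},
    {"gripper": 1, "x": 0, "y": 0, "z": 25, "spin": 0},
    {"gripper": 1, "x": 0, "y": 0, "z": 20, "spin": 0},
    {"gripper": 1, "x": 0, "y": 0, "z": 10, "spin": 0},
    {"gripper": 1, "x": 0, "y": 0, "z": 5, "spin": 0},
    {"gripper": 1, "x": 0, "y": 0, "z": 0, "spin": 0},
    {"gripper": 1, "x": 0, "y": 0, "z": 0, "spin": 0},
    {"gripper": 1, "x": 0, "y": 0, "z": 0, "spin": 0},
    {"gripper": 1, "x": 0, "y": 0, "z": 0, "spin": 0},
    {"gripper": 1, "x": 0, "y": 0, "z": 0, "spin": 0}
  ]
}}

```text
time: 7.2
eef_pos: [0.5415, 0.3229, 0.2391]
tcp_rot: [1.0, -0.0, 0.001, -0.0]
contact_force: [0.3, -0.6, 0.1]
opening: 0.263
finger_force: 49.0
```

Run:
```python
from h import *
s=get_state();print(s['eef_pos'],s['contact_force'],s['finger_force'],s['qpos'])
c=cam('scene');cv2.imwrite('pics/s3.png',cv2.resize(c['color'][320:440,300:460,::-1],None,fx=4.5,fy=4.5,interpolation=cv2.INTER_CUBIC))
W=cloud(c).reshape(-1,3)
e=s['eef_pos']
for lo,hi in((.084,.1),(.1,.13),(.13,.17)):
    q=W[(W[:,2]>lo)&(W[:,2]<hi)&(np.hypot(*(W[:,:2]-e[:2]).T)<.02)]
    print(lo,len(q),np.median(q,0).round(4) if len(q) else '',q.min(0).round(4) if len(q) else '')
```

```text
[0.54146616 0.32294206 0.23914266] [ 0.25160017 -0.60365149  0.076542  ] 48.9562851190567 [ 3.77067073e-01  1.76700027e-01  1.67602204e+00 -4.16339294e-05
  1.28773127e+00  1.94792605e+00]
0.084 5 [0.5464 0.3306 0.0984] [0.5423 0.3194 0.0842]
0.1 38 [0.5455 0.332  0.116 ] [0.5395 0.3269 0.1   ]
0.13 35 [0.5446 0.3308 0.1449] [0.5397 0.3268 0.1306]
```

View pics/s3.png

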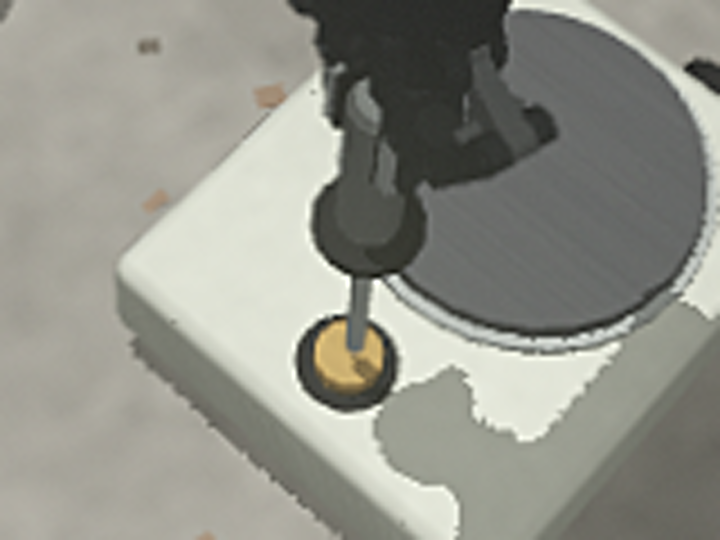

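The tip (355,348) stands just above the brass head (350,358), and its shadow meets it close by. I go down slowly.

Emit:
{"op": "step_arm", "data": {
  "commands": [
    {"gripper": 1, "x": -1, "y": 1, "z": 2, "spin": 0},
    {"gripper": 1, "x": 0, "y": 0, "z": 2, "spin": 0},
    {"gripper": 1, "x": 0, "y": 0, "z": 2, "spin": 0},
    {"gripper": 1, "x": 0, "y": 0, "z": 1, "spin": 0},
    {"gripper": 1, "x": 0, "y": 0, "z": 1, "spin": 0},
    {"gripper": 1, "x": 0, "y": 0, "z": 1, "spin": 0},
    {"gripper": 1, "x": 0, "y": 0, "z": 1, "spin": 0},
    {"gripper": 1, "x": 0, "y": 0, "z": 0, "spin": 0},
    {"gripper": 1, "x": 0, "y": 0, "z": 0, "spin": 0},
    {"gripper": 1, "x": 0, "y": 0, "z": 0, "spin": 0}
  ]
}}

```text
time: 8.25
eef_pos: [0.5403, 0.3219, 0.2285]
tcp_rot: [1.0, -0.0, 0.0, -0.0]
contact_force: [0.5, -0.2, -1.1]
opening: 0.264
finger_force: 49.0
```

Emit:
{"op": "step_arm", "data": {
  "commands": [
    {"gripper": 1, "x": 0, "y": 0, "z": 0.5, "spin": 0},
    {"gripper": 1, "x": 0, "y": 0, "z": 0, "spin": 0},
    {"gripper": 1, "x": 0, "y": 0, "z": 0.5, "spin": 0},
    {"gripper": 1, "x": 0, "y": 0, "z": 0, "spin": 0},
    {"gripper": 1, "x": 0, "y": 0, "z": 0.5, "spin": 0},
    {"gripper": 1, "x": 0, "y": 0, "z": 0, "spin": 0},
    {"gripper": 1, "x": 0, "y": 0, "z": 0.5, "spin": 0},
    {"gripper": 1, "x": 0, "y": 0, "z": 0, "spin": 0},
    {"gripper": 1, "x": 0, "y": 0, "z": 0, "spin": 0},
    {"gripper": 1, "x": 0, "y": 0, "z": 0, "spin": 0}
  ]
}}

```text
time: 9.25
eef_pos: [0.5409, 0.322, 0.228]
tcp_rot: [1.0, -0.0, 0.001, -0.0]
contact_force: [-0.6, -0.6, 5.9]
opening: 0.266
finger_force: 49.7
```

Contact at about 6–7 N. I hold it, then go up and check.

Emit:
{"op": "step_arm", "data": {
  "commands": [
    {"gripper": 1, "x": 0, "y": 0, "z": 0.3, "spin": 0},
    {"gripper": 1, "x": 0, "y": 0, "z": 0, "spin": 0},
    {"gripper": 1, "x": 0, "y": 0, "z": 0, "spin": 0},
    {"gripper": 1, "x": 0, "y": 0, "z": 0, "spin": 0},
    {"gripper": 1, "x": 0, "y": 0, "z": 0, "spin": 0},
    {"gripper": 1, "x": 0, "y": 0, "z": 0, "spin": 0},
    {"gripper": 1, "x": 0, "y": 0, "z": 0, "spin": 0},
    {"gripper": 1, "x": 0, "y": 0, "z": 0, "spin": 0},
    {"gripper": 1, "x": 0, "y": 0, "z": 0, "spin": 0},
    {"gripper": 1, "x": 0, "y": 0, "z": 0, "spin": 0}
  ]
}}

```text
time: 10.25
eef_pos: [0.541, 0.322, 0.228]
tcp_rot: [1.0, -0.0, 0.001, -0.0]
contact_force: [-0.5, -1.1, 6.9]
opening: 0.265
finger_force: 49.7
```

Emit:
{"op": "step_arm", "data": {
  "commands": [
    {"gripper": 1, "x": 0, "y": 0, "z": -20, "spin": 0},
    {"gripper": 1, "x": 0, "y": 0, "z": -36, "spin": 0},
    {"gripper": 1, "x": 0, "y": 0, "z": -36, "spin": 0},
    {"gripper": 1, "x": 0, "y": 30, "z": 0, "spin": 0},
    {"gripper": 1, "x": -1, "y": 45, "z": 0, "spin": 0},
    {"gripper": 1, "x": -1, "y": 45, "z": 0, "spin": 0},
    {"gripper": 1, "x": -1, "y": 45, "z": 0, "spin": 0},
    {"gripper": 1, "x": -1, "y": 45, "z": 0, "spin": 0},
    {"gripper": 1, "x": -1, "y": 45, "z": 0, "spin": 0},
    {"gripper": 1, "x": -1, "y": 45, "z": 0, "spin": 0}
  ]
}}

```text
time: 11.25
eef_pos: [0.5334, 0.0204, 0.3167]
tcp_rot: [1.0, 0.0, -0.001, -0.0]
contact_force: [0.7, 0.6, -1.2]
opening: 0.264
finger_force: 49.0
```

Emit:
{"op": "step_arm", "data": {
  "commands": [
    {"gripper": 1, "x": 0, "y": 45, "z": 0, "spin": 0},
    {"gripper": 1, "x": 0, "y": 45, "z": 0, "spin": 0},
    {"gripper": 1, "x": 0, "y": 45, "z": 0, "spin": 0},
    {"gripper": 1, "x": 0, "y": 45, "z": 0, "spin": 0},
    {"gripper": 1, "x": 0, "y": 45, "z": 0, "spin": 0},
    {"gripper": 1, "x": 0, "y": 40, "z": 0, "spin": 0},
    {"gripper": 1, "x": 0, "y": 26, "z": 0, "spin": 0},
    {"gripper": 1, "x": 0, "y": 0, "z": 15, "spin": 0},
    {"gripper": 1, "x": 0, "y": 0, "z": 15, "spin": 0},
    {"gripper": 1, "x": 0, "y": 0, "z": 0, "spin": 0}
  ]
}}

```text
time: 12.25
eef_pos: [0.5326, -0.2668, 0.283]
tcp_rot: [1.0, 0.0, -0.003, -0.003]
contact_force: [1.0, 1.1, -1.7]
opening: 0.262
finger_force: 49.2
```

Run:
```python
from h import *
s=get_state();print(s['eef_pos'],s['contact_force'],s['finger_force'],s['qpos'])
c=cam('scene');cv2.imwrite('pics/s4.png',cv2.resize(c['color'][110:230,170:330,::-1],None,fx=4.5,fy=4.5,interpolation=cv2.INTER_CUBIC))
W=cloud(c).reshape(-1,3)
e=s['eef_pos']
for lo,hi in((.14,.17),(.17,.21),(.21,.235)):
    q=W[(W[:,2]>lo)&(W[:,2]<hi)&(np.hypot(*(W[:,:2]-e[:2]).T)<.02)]
    print(lo,len(q),np.median(q,0).round(4) if len(q) else '',q.min(0).round(4) if len(q) else '')
```

```text
[ 0.53263992 -0.26684377  0.28302783] [ 1.008935    1.07809684 -1.66993762] 49.23406898975372 [-6.34881982e-01  7.68776660e-02  1.70622760e+00  6.02582342e-04
  1.36707452e+00  9.34993195e-01]
0.14 36 [ 0.5343 -0.2572  0.1551] [ 0.5293 -0.2619  0.1403]
0.17 50 [ 0.5347 -0.2592  0.1899] [ 0.5302 -0.2633  0.1706]
0.21 16 [ 0.5349 -0.2595  0.216 ] [ 0.5311 -0.2651  0.211 ]
```

View pics/s4.png

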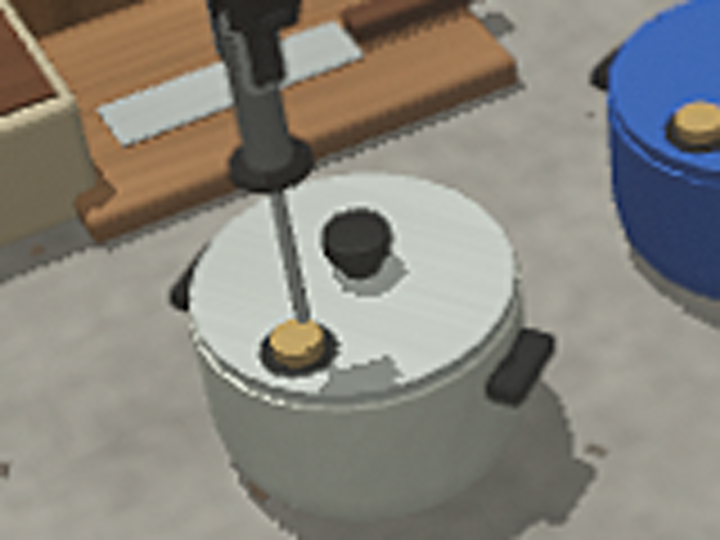

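The tip (302,320) is just over the silver cooker's brass head (298,342). Going down.

Emit:
{"op": "step_arm", "data": {
  "commands": [
    {"gripper": 1, "x": 2, "y": 0, "z": 4, "spin": 0},
    {"gripper": 1, "x": 0, "y": 0, "z": 4, "spin": 0},
    {"gripper": 1, "x": 0, "y": 0, "z": 0, "spin": 0},
    {"gripper": 1, "x": 0, "y": 0, "z": 0, "spin": 0},
    {"gripper": 1, "x": 0, "y": 0, "z": 0, "spin": 0},
    {"gripper": 1, "x": 0, "y": 0, "z": 0, "spin": 0},
    {"gripper": 1, "x": 0, "y": 0, "z": 0, "spin": 0},
    {"gripper": 1, "x": 0, "y": 0, "z": 0, "spin": 0},
    {"gripper": 1, "x": 0, "y": 0, "z": 0, "spin": 0},
    {"gripper": 1, "x": 0, "y": 0, "z": 0, "spin": 0}
  ]
}}

```text
time: 13.3
eef_pos: [0.5362, -0.2692, 0.2801]
tcp_rot: [1.0, -0.0, 0.0, -0.0]
contact_force: [-0.4, 0.7, -0.7]
opening: 0.261
finger_force: 49.2
```

Emit:
{"op": "step_arm", "data": {
  "commands": [
    {"gripper": 1, "x": 0, "y": -1, "z": 3, "spin": 0},
    {"gripper": 1, "x": 0, "y": 0, "z": 3, "spin": 0},
    {"gripper": 1, "x": 0, "y": 0, "z": 2, "spin": 0},
    {"gripper": 1, "x": 0, "y": 0, "z": 1, "spin": 0},
    {"gripper": 1, "x": 0, "y": 0, "z": 1, "spin": 0},
    {"gripper": 1, "x": 0, "y": 0, "z": 1, "spin": 0},
    {"gripper": 1, "x": 0, "y": 0, "z": 0.5, "spin": 0},
    {"gripper": 1, "x": 0, "y": 0, "z": 0.5, "spin": 0},
    {"gripper": 1, "x": 0, "y": 0, "z": 0, "spin": 0},
    {"gripper": 1, "x": 0, "y": 0, "z": 0, "spin": 0}
  ]
}}

```text
time: 14.3
eef_pos: [0.5362, -0.2682, 0.2684]
tcp_rot: [1.0, -0.0, 0.0, 0.0]
contact_force: [-0.4, 0.7, 0.0]
opening: 0.263
finger_force: 49.3
```

Emit:
{"op": "step_arm", "data": {
  "commands": [
    {"gripper": 1, "x": 0, "y": 0, "z": 0.5, "spin": 0},
    {"gripper": 1, "x": 0, "y": 0, "z": 0, "spin": 0},
    {"gripper": 1, "x": 0, "y": 0, "z": 0.5, "spin": 0},
    {"gripper": 1, "x": 0, "y": 0, "z": 0, "spin": 0},
    {"gripper": 1, "x": 0, "y": 0, "z": 0, "spin": 0},
    {"gripper": 1, "x": 0, "y": 0, "z": 0, "spin": 0},
    {"gripper": 1, "x": 0, "y": 0, "z": 0, "spin": 0},
    {"gripper": 1, "x": 0, "y": 0, "z": 0, "spin": 0},
    {"gripper": 1, "x": 0, "y": 0, "z": 0, "spin": 0},
    {"gripper": 1, "x": 0, "y": 0, "z": 0, "spin": 0}
  ]
}}

```text
time: 15.3
eef_pos: [0.5365, -0.2683, 0.268]
tcp_rot: [1.0, -0.0, 0.001, 0.0]
contact_force: [-0.7, 0.7, 5.7]
opening: 0.264
finger_force: 50.0
```

Emit:
{"op": "step_arm", "data": {
  "commands": [
    {"gripper": 1, "x": 0, "y": 0, "z": 0.2, "spin": 0},
    {"gripper": 1, "x": 0, "y": 0, "z": 0, "spin": 0},
    {"gripper": 1, "x": 0, "y": 0, "z": 0, "spin": 0},
    {"gripper": 1, "x": 0, "y": 0, "z": 0, "spin": 0},
    {"gripper": 1, "x": 0, "y": 0, "z": 0, "spin": 0},
    {"gripper": 1, "x": 0, "y": 0, "z": 0, "spin": 0},
    {"gripper": 1, "x": 0, "y": 0, "z": -10, "spin": 0},
    {"gripper": 1, "x": 0, "y": 0, "z": -21, "spin": 0},
    {"gripper": 1, "x": 0, "y": 0, "z": -21, "spin": 0},
    {"gripper": 1, "x": 0, "y": 0, "z": 0, "spin": 0}
  ]
}}

```text
time: 16.3
eef_pos: [0.5371, -0.269, 0.322]
tcp_rot: [1.0, -0.0, 0.002, 0.002]
contact_force: [0.5, 0.1, -1.6]
opening: 0.263
finger_force: 49.4
```

Emit:
{"op": "step_arm", "data": {
  "commands": [
    {"gripper": 1, "x": 17.5, "y": -33, "z": 0, "spin": 0},
    {"gripper": 1, "x": 17.5, "y": -33, "z": 0, "spin": 0},
    {"gripper": 1, "x": 17.5, "y": -33, "z": 0, "spin": 0},
    {"gripper": 1, "x": 17.5, "y": -33, "z": 0, "spin": 0},
    {"gripper": 1, "x": 17.5, "y": -33, "z": 0, "spin": 0},
    {"gripper": 1, "x": 17.5, "y": -33, "z": 0, "spin": 0},
    {"gripper": 1, "x": 17.5, "y": -33, "z": 0, "spin": 0},
    {"gripper": 1, "x": 17.5, "y": -33, "z": 0, "spin": 0},
    {"gripper": 1, "x": 0, "y": 0, "z": 0, "spin": 0},
    {"gripper": 1, "x": 0, "y": 0, "z": 0, "spin": 0}
  ]
}}

```text
time: 17.3
eef_pos: [0.6757, -0.0036, 0.3166]
tcp_rot: [1.0, 0.001, -0.002, 0.0]
contact_force: [0.1, -0.8, -1.7]
opening: 0.264
finger_force: 49.2
```

Emit:
{"op": "step_arm", "data": {
  "commands": [
    {"gripper": 1, "x": 0, "y": 0, "z": 0, "spin": 0},
    {"gripper": 1, "x": 0, "y": 0, "z": 0, "spin": 0},
    {"gripper": 1, "x": 0, "y": 0, "z": 0, "spin": 0},
    {"gripper": 1, "x": 0, "y": 0, "z": 0, "spin": 0},
    {"gripper": 1, "x": 0, "y": 0, "z": 0, "spin": 0},
    {"gripper": 1, "x": 0, "y": 0, "z": 0, "spin": 0},
    {"gripper": 1, "x": 0, "y": 0, "z": 0, "spin": 0},
    {"gripper": 1, "x": 0, "y": 0, "z": 0, "spin": 0},
    {"gripper": 1, "x": 0, "y": 0, "z": 0, "spin": 0},
    {"gripper": 1, "x": 0, "y": 0, "z": 0, "spin": 0}
  ]
}}

```text
time: 18.3
eef_pos: [0.6762, -0.0041, 0.3189]
tcp_rot: [1.0, 0.0, -0.0, -0.0]
contact_force: [-0.3, -0.4, -0.4]
opening: 0.262
finger_force: 49.2
```

Run:
```python
from h import *
s=get_state();print(s['eef_pos'],s['contact_force'],s['finger_force'])
c=cam('scene');W0=cloud(c);cv2.imwrite('pics/s5.png',cv2.resize(c['color'][220:320,170:290,::-1],None,fx=6,fy=6,interpolation=cv2.INTER_CUBIC))
W=W0.reshape(-1,3);e=s['eef_pos']
for lo,hi in((.165,.19),(.19,.22),(.22,.25)):
    q=W[(W[:,2]>lo)&(W[:,2]<hi)&(np.hypot(*(W[:,:2]-e[:2]).T)<.02)]
    print(lo,len(q),(np.median(q,0)).round(4))
q=W0[235:330,170:300].reshape(-1,3);q=q[abs(q[:,2]-.135)<.004]
for x in np.arange(.645,.706,.01):
    y=np.sort(q[abs(q[:,0]-x)<.005][:,1]);l=y[y>0];r=y[y<0]
    print(x.round(3),[np.round(v,4) for v in (r.min(),r.max(),l.min(),l.max())] if len(l) and len(r) else '')
```

```text
[ 0.6762008  -0.0040898   0.31889001] [-0.30985328 -0.36732508 -0.40795823] 49.223636984825134
0.165 20 [0.6777 0.005  0.1806]
0.19 45 [0.6789 0.0054 0.2051]
0.22 47 [0.6785 0.0044 0.2349]
0.645 [np.float64(-0.0219), np.float64(-0.0046), np.float64(0.0148), np.float64(0.0318)]
0.655 [np.float64(-0.0244), np.float64(-0.0043), np.float64(0.0145), np.float64(0.0316)]
0.665 [np.float64(-0.0245), np.float64(-0.0069), np.float64(0.0125), np.float64(0.0312)]
0.675 [np.float64(-0.0283), np.float64(-0.0072), np.float64(0.0116), np.float64(0.0311)]
0.685 [np.float64(-0.0284), np.float64(-0.0081), np.float64(0.0102), np.float64(0.0295)]
0.695 [np.float64(-0.0321), np.float64(-0.01), np.float64(0.0074), np.float64(0.0278)]
0.705 [np.float64(-0.0313), np.float64(-0.0114), np.float64(0.0078), np.float64(0.0274)]
```

View pics/s5.png

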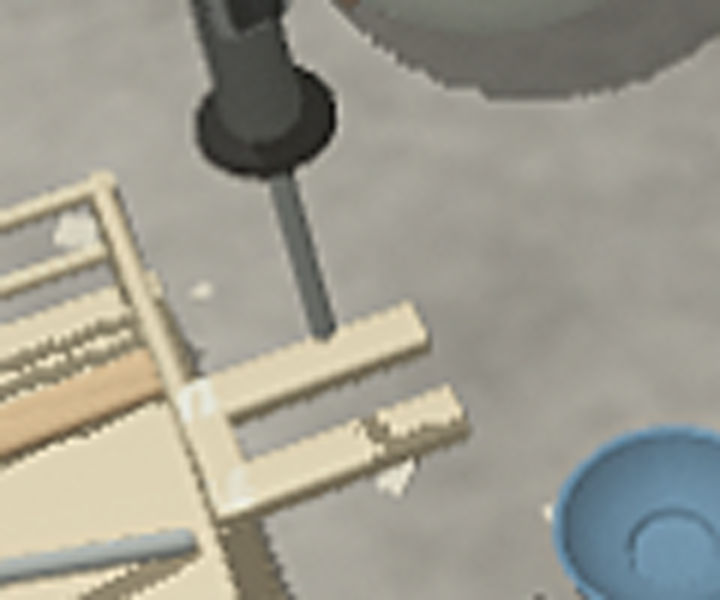

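The shaft centre (about y 0.0015) lines up with the slot's middle (about y 0.002), so I lower it straight down.

Emit:
{"op": "step_arm", "data": {
  "commands": [
    {"gripper": 1, "x": 0, "y": 0, "z": 10, "spin": 0},
    {"gripper": 1, "x": 0, "y": 0, "z": 12, "spin": 0},
    {"gripper": 1, "x": 0, "y": 0, "z": 12, "spin": 0},
    {"gripper": 1, "x": 0, "y": 0, "z": 15, "spin": 0},
    {"gripper": 1, "x": 0, "y": 0, "z": 15, "spin": 0},
    {"gripper": 1, "x": 0, "y": 0, "z": 15, "spin": 0},
    {"gripper": 1, "x": 0, "y": 0, "z": 15, "spin": 0},
    {"gripper": 1, "x": 0, "y": 0, "z": 15, "spin": 0},
    {"gripper": 1, "x": 0, "y": 0, "z": 15, "spin": 0},
    {"gripper": 1, "x": 0, "y": 0, "z": 3, "spin": 0}
  ]
}}

```text
time: 19.35
eef_pos: [0.6749, -0.004, 0.1887]
tcp_rot: [1.0, -0.0, -0.002, -0.0]
contact_force: [0.4, 0.5, -0.5]
opening: 0.267
finger_force: 49.2
```

Emit:
{"op": "step_arm", "data": {
  "commands": [
    {"gripper": 1, "x": 0, "y": 0, "z": 2, "spin": 0},
    {"gripper": 1, "x": 0, "y": 0, "z": 2, "spin": 0},
    {"gripper": 1, "x": 0, "y": 0, "z": 1, "spin": 0},
    {"gripper": 1, "x": 0, "y": 0, "z": 1, "spin": 0},
    {"gripper": 1, "x": 0, "y": 0, "z": 1, "spin": 0},
    {"gripper": 1, "x": 0, "y": 0, "z": 0, "spin": 0},
    {"gripper": 1, "x": 0, "y": 0, "z": 0, "spin": 0},
    {"gripper": 1, "x": 0, "y": 0, "z": 0, "spin": 0},
    {"gripper": 1, "x": 0, "y": 0, "z": 0, "spin": 0},
    {"gripper": 1, "x": 0, "y": 0, "z": 0, "spin": 0}
  ]
}}

```text
time: 20.35
eef_pos: [0.6762, -0.0042, 0.185]
tcp_rot: [1.0, -0.0, 0.0, -0.0]
contact_force: [-0.4, -0.3, -0.9]
opening: 0.262
finger_force: 49.2
```

Emit:
{"op": "step_arm", "data": {
  "commands": [
    {"gripper": 1, "x": 0, "y": 0, "z": 0.5, "spin": 0},
    {"gripper": 1, "x": 0, "y": 0, "z": 0.5, "spin": 0},
    {"gripper": 1, "x": 0, "y": 0, "z": 0.5, "spin": 0},
    {"gripper": 1, "x": 0, "y": 0, "z": 0, "spin": 0},
    {"gripper": 0.3, "x": 0, "y": 0, "z": 0, "spin": 0},
    {"gripper": 0, "x": 0, "y": 0, "z": 0, "spin": 0},
    {"gripper": -0.4, "x": 0, "y": 0, "z": 0, "spin": 0},
    {"gripper": -0.8, "x": 0, "y": 0, "z": 0, "spin": 0},
    {"gripper": -1, "x": 0, "y": 0, "z": 0, "spin": 0},
    {"gripper": -1, "x": 0, "y": 0, "z": 0, "spin": 0}
  ]
}}

```text
time: 21.35
eef_pos: [0.6762, -0.0042, 0.1834]
tcp_rot: [1.0, -0.0, 0.0, -0.0]
contact_force: [0.5, -0.1, -0.5]
opening: 0.998
finger_force: 0.0
```

Emit:
{"op": "step_arm", "data": {
  "commands": [
    {"gripper": -1, "x": 0, "y": 0, "z": 0, "spin": 0},
    {"gripper": -1, "x": 0, "y": 0, "z": 0, "spin": 0},
    {"gripper": -1, "x": 0, "y": 0, "z": -10, "spin": 0},
    {"gripper": -1, "x": 0, "y": 0, "z": -20, "spin": 0},
    {"gripper": -1, "x": 0, "y": 0, "z": -25, "spin": 0},
    {"gripper": -1, "x": 0, "y": 0, "z": -25, "spin": 0},
    {"gripper": -1, "x": 0, "y": 0, "z": -25, "spin": 0},
    {"gripper": -1, "x": 0, "y": 0, "z": -25, "spin": 0},
    {"gripper": -1, "x": 0, "y": 0, "z": 0, "spin": 0},
    {"gripper": -1, "x": 0, "y": 0, "z": 0, "spin": 0}
  ]
}}

```text
time: 22.35
eef_pos: [0.6763, -0.0042, 0.3141]
tcp_rot: [1.0, -0.0, 0.001, 0.0]
contact_force: [-0.0, -0.1, -0.8]
opening: 1.004
finger_force: 0.0
```

Run:
```python
from h import *
s=get_state();print(s['time'],s['eef_pos'],s['contact_force'],s['opening'])
c=cam('scene');W=cloud(c);cv2.imwrite('pics/s6.png',cv2.resize(c['color'][190:330,150:360,::-1],None,fx=3.5,fy=3.5,interpolation=cv2.INTER_CUBIC))
q=W[200:330,170:300].reshape(-1,3);q=q[(np.hypot(q[:,0]-.678,q[:,1])<.03)]
for lo,hi in((.138,.15),(.15,.17),(.17,.2),(.2,.22),(.22,.24)):
    w=q[(q[:,2]>lo)&(q[:,2]<hi)];print(lo,len(w),np.median(w,0).round(4),w.max(0).round(4))
```

```text
22.35 [ 0.67633392 -0.00417501  0.31411893] [-0.02669224 -0.1426887  -0.84106492] 1.003932254235741
0.138 199 [0.6818 0.0091 0.1419] [0.7056 0.0288 0.1498]
0.15 82 [0.6801 0.0089 0.1605] [0.6896 0.0129 0.17  ]
0.17 120 [0.6798 0.0092 0.1852] [0.6894 0.0136 0.2   ]
0.2 104 [0.6804 0.0093 0.2118] [0.6898 0.0139 0.2199]
0.22 89 [0.6785 0.0026 0.2237] [0.6891 0.0116 0.2278]
```

View pics/s6.png

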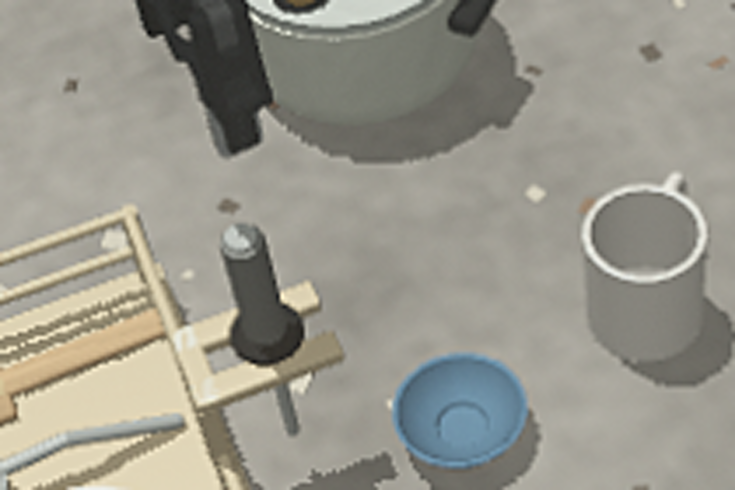

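The tester hangs upright on its collar in the fork (collar at 265,335) and the gripper is clear above it. The mug and dish are undisturbed, so I hand in.

```bash
python3 -c "
from plant import *
print(sign_off())"
```

```text
the job is handed in; nothing more can be done
None
```

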